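# Seat the sample cell in the water tester

### The job

Take the glass sample cell out of the long tray and stand it in the water tester's track at the red-marked end, with its clear faces towards the yellow light bars. Then slide it gently along the track until you feel it drop into its seat, press it fully home and let go. Do not force the glass against the tester, and leave the other things in the tray where they stand.

Things in the scene. Friction and masses are not known exactly. Their poses are not given: they have to be found in the camera images.
- cell_center (a point): Centre (half-way up) of the upright glass sample cell: a square column 26 x 26 x 84 mm tall (about 0.11 kg), its top 16 mm a blue cap. The point is 42 mm above the underside. Its x axis runs through the two clear faces, y through the two white frosted faces (joined by a white line over the cap). A half turn makes no difference. Starts upright in the tray at any yaw.
- tester: Water tester, fixed: flat white box 96 (x) x 250 (y) mm, flat top 54 mm high. Origin: centre of underside. An open-topped track 29 mm wide runs along y through the centre, y = -75 to +75 mm, with a yellow light bar on each side wall: the light crosses it along x. Red bar on top at y = -82 mm. The cell breaks if it and the tester press on each other with over 25 N; 3 to 5 N will slide and seat it.
- track_start (a point): Point on the track floor's middle line, 40 mm from the tester's centre towards the red bar; 40 mm above the tester's underside, 14 mm below its top. Axes as the tester's: x across the track (light path), y along it, away from the red bar. The cell is first stood here, within 15 mm along the track.
- search_mid (a point): Point on the track floor, middle of the stretch where the seat may lie: the seat's centre is up to 20 mm from here either way along the track (y). The seat is a sharp-edged pocket, 29 mm across, 28.5 mm along the track, 5 mm deep, in a stiff carriage; its place is not measured and must be felt for. Fully home, the cell's underside is 5 mm below this point.
- tray: Long open blue plastic tray, fixed, 120 mm (x) by 800 mm (y), rim 24 mm high, walls and floor 4 mm thick. Origin at the centre of its underside.
- bleach: Yellow bleach bottle, 62 x 90 mm, 204 mm tall, standing in the tray. Origin at the centre of its underside.
- bowl: Green melamine bowl, 96 mm across, 42 mm high, in the tray. Origin at the centre of its underside.
- plug: Black rubber sink plug, 46 mm across, 26 mm high, in the tray. Origin at the centre of its underside.
- clamp: Steel spring clamp with orange grips, lying in the tray, about 82 mm long (x), 44 mm wide, 14 mm high. Origin at the centre of its underside.
- tap_handle: Chrome cross-shaped tap handle, 69 mm across, 41 mm high, in the tray. Origin at the centre of its underside.
- glass_bottle: Green glass bottle with a twist cap, 60 mm across, 170 mm tall, standing in the tray. Origin at the centre of its underside.
There are look-alikes about, which are no part of the job. What is meant by the part that bears cell_center is not green, and is the smaller of those in its own colour.

How it is judged:
By the outcome, as a careful person would: the job done as asked, in the order asked, and still so for the second after the job is handed in, with the robot touching nothing.
It also fails if it takes over 72 s, if anything falls off the work surface, if the arm or the gripper's body presses on something with over 40 N, if the wrist force passes 120 N, or if a joint passes its speed limit or range.

### The arm

A 6-joint arm with a two-finger parallel gripper is mounted at the origin on the work surface. World frame = base frame: x ahead of the robot, y to its left, z up, the work surface at z = 0. Lengths are in m, angles in degrees, forces in N, time in s.
With the tool pointing down it reaches from about 0.375 to 0.9 m from the base axis. Payload 3.1 kg.
Tool frame: the origin (TCP) lies on the centre line of the jaws, within the pads' length; the fingertips stand 25 mm ahead of it and the grasp point (between the pads) lies 6 mm ahead of it; y points along the fingers, x is the direction in which the jaws open and shut, and the axes are right-handed (so a half turn about y gives the same grasp; the last joint's range is limited). The gripper opens to 87 mm and grips with 3 to 60 N. Pads are 19 mm wide; open, the fingers measure 117 mm over their backs; the gripper's body (75 mm by 190 mm) begins 51 mm behind the grasp point.
Start: joints at [-75.143, 30.224, 82.088, -0, 67.689, -10.227], TCP at [0.265, -0.566, 0.226] pointing down, gripper open.
Joint ranges: [-176.69, 176.69], [-43.24, 126.21], [12.49, 139.97], [-82, 262], [0, 151.66], [-163.58, 163.58]. Speed limits (degrees/s): [159.86, 159.86, 180, 180, 180, 180].

### API

Orientations are given as a 3x3 rotation matrix whose columns are the frame's x, y, z axes.
In Python, from rig import * gives the robot as it stands.
- The arm moves only by the tool play_rows, never from a script. Its argument "commands" is a list of rows, each a list of 2 entries, a list of its own where there are three numbers: the shift along the world's x, y, z in m, then the turn, a rotation vector about the world's x, y, z in rad. A call has 1 to 10 rows; each row is the pose to reach, as a shift and turn from the pose commanded when the call began; what a row does not reach only later rows make up. A row lasts 1/8 s, in which the tool goes at most 62.5 mm and 10.7 degrees, less where a joint would pass 70% of its speed; a pose out of reach is approached as far as the arm can. A call with a gripper value outside its range is refused whole. "gripper" is the finger opening in m, from 0 to 0.087, set as the call begins (left out, the last holds). The fingers move at their own pace and stop on an object; the grip force is fixed at half the most. Time passes only in rows, so rows that repeat a pose let the fingers close. It gives the time, the measured TCP pose, the force and the opening at its end, in the units of the state.
- read_state(): the state, without advancing time (a new reading comes with each control period).
- capture(name): name is "side" or "top" or "wrist"; returns a dict with "frame" (400x640x3 uint8, red, green, blue), "depth" (400x640 float32, m along the optical axis (not along the pixel's ray), 0 where there is no reading), "mtx" (3x3 intrinsics, pixels), "cam_to_world" (4x4, takes a point from camera to world coordinates); the wrist camera has in their place "hand_eye" (4x4, takes a point from camera to tool coordinates, whose origin is the TCP and whose axes are the tool frame's). Camera axes: x right, y down, z forward; pixel columns grow to the right and rows downward; lengths in m; the calibration is good to about 2 mm. A picture is of the moment at which its call begins: read the wrist's pose just before it.
- hand_in(): hands the job in, once; it reports no verdict.
The state is a dict: "time_s": time; "joint_positions": joint angles; "qvel": joint speeds; "tau": joint torques, N m; "position": TCP position; "tcp_rot": TCP orientation; "force": force on the tool from outside, world axes, zero at the start; "moment": the same for the moment, N m; "opening": opening from 0.0 (shut) to 1.0 (fully open).
Only numpy, scipy, OpenCV 4.12 (cv2) and the standard library are available. Lean on these libraries where they do the work, as an engineer would, in place of code of your own. Each camera call takes 0.05 s, during which the arm holds its last target. There are 200 camera calls.

## Working session

There is one attempt and no reset: what is moved stays moved. The work goes in short steps, Python scripts to look and compute and a tool call to move; the robot and the scene stay as the last step left them, time stands still between calls to the robot, and variables do not carry over. Pictures are saved under pics/ and viewed, about 8 in all and at most 12, crops included, and the job is handed in when it is done.

Besides the shell and the picture viewer there is one more tool, called in YAML: its name, and indented under it one key for each argument. play_rows: Moves the arm, as the interface text tells. Its arguments: {"type":"object","properties":{"commands":{"type":"array"},"gripper":{"type":"number"}},"required":["commands"]}

```bash
mkdir -p pics; cat > h.py <<'E'
from rig import *
import numpy as np, cv2, pickle
def cap(n):
    s=read_state(); c=capture(n)
    c=dict(c)
    if n=="wrist":
        T=np.eye(4);T[:3,:3]=np.array(s["tcp_rot"]);T[:3,3]=s["position"]
        c["cam_to_world"]=T@np.array(c["hand_eye"])
    return c
def save(c,name): cv2.imwrite(f"pics/{name}.png",c["frame"][:,:,::-1])
def ray(c,u,v,z):
    M=np.array(c["cam_to_world"]);d=M[:3,:3]@np.linalg.inv(np.array(c["mtx"]))@[u,v,1];o=M[:3,3]
    return o+d*(z-o[2])/d[2]
def cloud(c):
    M=np.array(c["cam_to_world"]);K=np.array(c["mtx"]);v,u=np.mgrid[:400,:640]
    d=c["depth"];P=np.stack([(u-K[0,2])/K[0,0]*d,(v-K[1,2])/K[1,1]*d,d],-1)@M[:3,:3].T+M[:3,3]
    P[d==0]=np.nan
    return P
E
python3 - <<'E'
from h import *
for n in("top","side"):
    c=cap(n);save(c,n);pickle.dump(c,open(n+".pkl","wb"));print(n,np.array(c["cam_to_world"]).round(3).tolist(),np.array(c["mtx"]).round(1).tolist())
print(read_state())
E
```

```text
top [[0.027, -0.99, 0.137, 0.517], [-0.999, -0.024, 0.023, 0.018], [-0.02, -0.137, -0.99, 0.829], [0.0, 0.0, 0.0, 1.0]] [[365.0, 0.0, 318.4], [0.0, 365.0, 201.2], [0.0, 0.0, 1.0]]
side [[-1.0, -0.01, 0.024, 0.59], [-0.025, 0.637, -0.771, 0.844], [-0.008, -0.771, -0.637, 0.741], [0.0, 0.0, 0.0, 1.0]] [[418.3, 0.0, 320.2], [0.0, 418.3, 194.7], [0.0, 0.0, 1.0]]
{'time_s': 0.1, 'joint_positions': array([-7.51425860e+01,  3.02737426e+01,  8.21483255e+01, -2.01664046e-03,
        6.76897046e+01, -1.02255570e+01]), 'qvel': array([ 0.05919138, -0.19212893, -0.25440955, -0.00892952, -0.04892015,
        0.01572141]), 'tau': array([-6.60322553e-05, -4.40982771e+01, -1.77152181e+01,  6.33910904e-02,
        5.33353246e-02, -5.02042269e-05]), 'position': array([ 0.26482228, -0.56540609,  0.22527237]), 'tcp_rot': array([[ 4.23941877e-01, -5.31686914e-04,  9.05689241e-01],
       [-9.05687351e-01,  1.87722951e-03,  4.23942094e-01],
       [-1.92559103e-03, -9.99998097e-01,  3.14294088e-04]]), 'force': array([-0.47616129,  0.4617066 ,  0.40662525]), 'moment': array([ 0.02375843, -0.00509169, -0.01009337]), 'opening': 1.0042276734831717}
```

View pics/top.png

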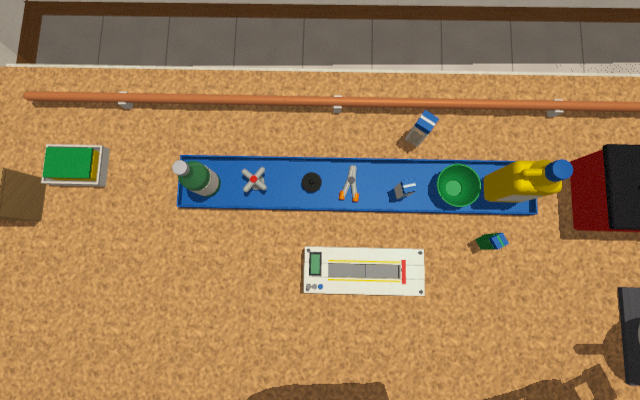

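View pics/side.png

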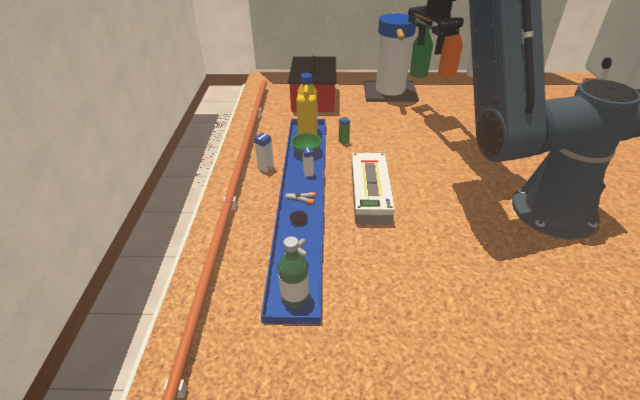

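Candidates in the top view: the cell in the tray (404,189), a larger blue-capped one behind the tray (424,125), and a green one in front (492,241). By the description it is the one in the tray: not green, and the smaller of the two. I'll check it in a close crop and take coarse measurements.

```bash
python3 - <<'E'
from h import *
c=pickle.load(open("top.pkl","rb"))
f=c["frame"];hsv=cv2.cvtColor(f,cv2.COLOR_RGB2HSV)
cv2.imwrite("pics/crop1.png",cv2.resize(f[100:310,290:520,::-1],None,fx=3.4,fy=2.85*1,interpolation=cv2.INTER_CUBIC)[:598])
P=cloud(c);np.set_printoptions(precision=4,suppress=True)
# tester top: height 0.054 region
m=(abs(P[...,2]-.054)<.008);m[:230]=0;m[310:]=0;m[:,:290]=0;m[:,440:]=0
cn=max(cv2.findContours(m.astype(np.uint8),0,2)[0],key=cv2.contourArea)
w=np.array([ray(c,u,v,.054)[:2] for u,v in cn[:,0]],np.float32);print("tester",cv2.minAreaRect(w))
r=((hsv[...,0]<8)|(hsv[...,0]>172))&(hsv[...,1]>150)&m.astype(bool);v,u=np.nonzero(r);print("red",ray(c,u.mean(),v.mean(),.054),len(u))
for b in [(392,176,420,203),(410,105,442,150)]:
    Q=P[b[1]:b[3],b[0]:b[2]];z=Q[...,2];zm=np.nanmax(z);print("zmax",zm,np.nanmean(Q[z>zm-.008],0))
E
```

```text
tester ((0.4803333282470703, -0.06235329806804657), (0.09598276019096375, 0.24998332560062408), 0.24160121381282806)
red [ 0.4819 -0.1438  0.054 ] 70
zmax 0.09219476490980583 [ 0.6559 -0.1492  0.0888]
zmax 0.11534621221324892 [ 0.7864 -0.1822  0.1117]
```

View pics/crop1.png

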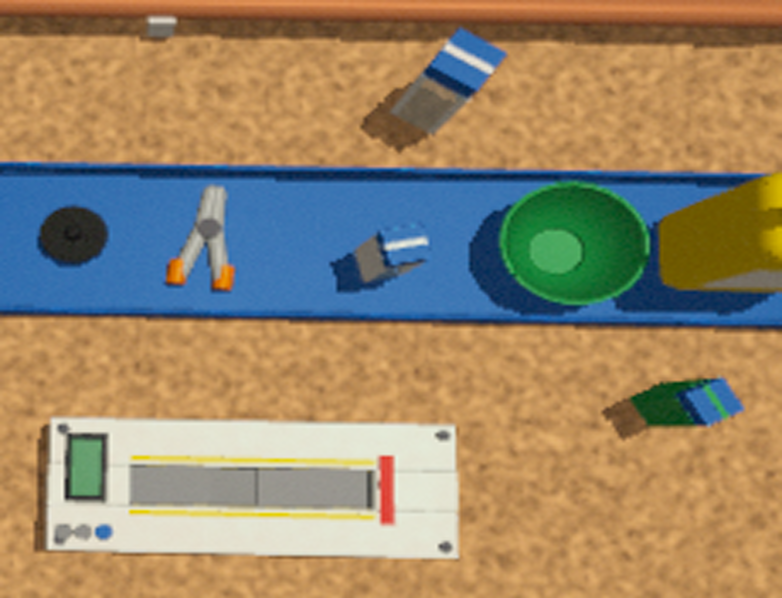

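Crop check: the tray cell at top px (404,189) has a blue cap and a white line running almost along world y. The larger look-alike is at (424,125) and the green one at (492,241). Heights of 0.089 and 0.112 m confirm that the tray one is the smaller. Moving above it for a wrist view.

play_rows:
  commands:
    - [[0, 0.0, 0.05], [0, 0, 0]]
    - [[0.03, 0.05, 0.08], [0, 0, -0.05]]
    - [[0.07, 0.1, 0.1], [0, 0, -0.1]]
    - [[0.11, 0.15, 0.1], [0, 0, -0.16]]
    - [[0.15, 0.2, 0.1], [0, 0, -0.22]]
    - [[0.19, 0.25, 0.1], [0, 0, -0.28]]
    - [[0.23, 0.3, 0.1], [0, 0, -0.34]]
    - [[0.28, 0.35, 0.1], [0, 0, -0.4]]
    - [[0.32, 0.39, 0.1], [0, 0, -0.4]]
    - [[0.34, 0.41, 0.1], [0, 0, -0.4]]
  gripper: 0.06

```text
time_s: 1.35
position: [0.6062, -0.1535, 0.3256]
tcp_rot: [[0.04, -0.001, 0.999], [-0.999, 0.001, 0.04], [-0.001, -1.0, -0.001]]
force: [-0.5, -0.6, -0.1]
opening: 0.687
```

play_rows:
  commands:
    - [[0, 0, 0], [0, 0, 0]]
    - [[0, 0, 0], [0, 0, 0]]

```text
time_s: 1.6
position: [0.6044, -0.156, 0.3255]
tcp_rot: [[0.038, -0.002, 0.999], [-0.999, 0.0, 0.038], [-0.0, -1.0, -0.002]]
force: [0.0, -1.0, -0.1]
opening: 0.688
```

```bash
python3 - <<'E'
from h import *
np.set_printoptions(precision=4,suppress=True)
s=read_state();print(s["time_s"],s["position"],s["tcp_rot"],s["joint_positions"],s["opening"],s["force"])
c=cap("wrist");save(c,"w1");pickle.dump(c,open("w1.pkl","wb"));print(np.array(c["hand_eye"]),c["mtx"])
E
```

```text
1.6 [ 0.6044 -0.156   0.3255] [[ 0.0382 -0.0018  0.9993]
 [-0.9993  0.      0.0382]
 [-0.0001 -1.     -0.0018]] [-24.7015  25.0013  74.8974  -0.0411  80.1953  63.1163] 0.6884136114084067 [ 0.0126 -1.022  -0.0756]
[[ 1.     -0.0004 -0.0003 -0.0001]
 [ 0.0001 -0.269   0.9632 -0.1577]
 [-0.0004 -0.9632 -0.269   0.0737]
 [ 0.      0.      0.      1.    ]] [[299.3445   0.     319.9636]
 [  0.     299.3445 206.6651]
 [  0.       0.       1.    ]]
```

View pics/w1.png

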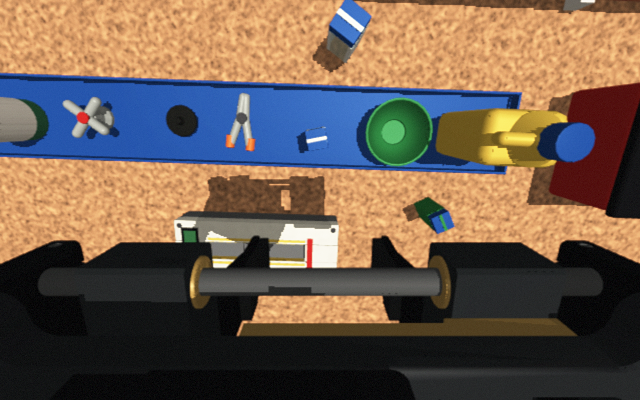

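The wrist view shows the cell cap with its white line at (317,139), just below the tray's middle and clear of the bowl at (398,130). Measuring position and yaw from it.

```bash
cat >> h.py <<'E'
def cellpose(c,z,box):
    x0,y0,x1,y1=box;k=6
    P=cloud(c)[y0:y1,x0:x1,2]
    f=cv2.resize(c["frame"][y0:y1,x0:x1],None,fx=k,fy=k,interpolation=cv2.INTER_CUBIC)
    def pts(m):
        v,u=np.nonzero(m);return np.array([ray(c,x0+(a+.5)/k-.5,y0+(b+.5)/k-.5,z)[:2] for a,b in zip(u,v)],np.float32)
    top=cv2.resize((P>z-.006).astype(np.uint8),None,fx=k,fy=k,interpolation=cv2.INTER_NEAREST)
    w=pts(top);print("top",len(w),w.mean(0),cv2.minAreaRect(w))
    hsv=cv2.cvtColor(f,cv2.COLOR_RGB2HSV);wh=((hsv[...,1]<90)&(hsv[...,2]>170)&(cv2.dilate(top,np.ones((7,7)))>0)).astype(np.uint8)
    w=pts(wh);m=w.mean(0);e=np.linalg.eigh(np.cov((w-m).T));print("line",m,"yaw(deg of line, from +y ccw)",np.degrees(np.arctan(-e[1][0,1]/e[1][1,1])),"len,w",np.ptp((w-m)@e[1],0)[::-1])
    return f
E
python3 - <<'E'
from h import *
c=pickle.load(open("w1.pkl","rb"))
cv2.imwrite("pics/crop2.png",cellpose(c,.088,(290,110,345,165))[:,:,::-1])
c=pickle.load(open("top.pkl","rb"))
cellpose(c,.088,(390,170,425,205))
E
```

```text
top 14868 [ 0.6580164  -0.14824197] ((0.6578812003135681, -0.14828230440616608), (0.02693752944469452, 0.026989329606294632), 13.103830337524414)
line [ 0.6576585  -0.14885598] yaw(deg of line, from +y ccw) 14.476690454612278 len,w [0.02627972 0.01638626]
top 6156 [ 0.655819   -0.14929791] ((0.6559869647026062, -0.14898936450481415), (0.02840973436832428, 0.02945856936275959), 12.78093147277832)
line [ 0.65772676 -0.15007329] yaw(deg of line, from +y ccw) 12.749737649826091 len,w [0.02613078 0.00661929]
```

View pics/crop2.png

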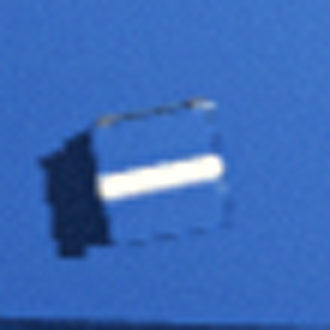

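The cell is at (0.657, -0.149) with the line at +13° from y. Both views agree within 2 mm and 2°, and the top comes out 27 mm square as expected. Approaching.

play_rows:
  commands:
    - [[0.03, 0.004, 0], [0, 0, 0.1]]
    - [[0.053, 0.007, -0.05], [0, 0, 0.19]]
    - [[0.053, 0.007, -0.1], [0, 0, 0.19]]
    - [[0.053, 0.007, -0.15], [0, 0, 0.19]]
    - [[0.053, 0.007, -0.185], [0, 0, 0.19]]
    - [[0.053, 0.007, -0.185], [0, 0, 0.19]]
    - [[0.053, 0.007, -0.185], [0, 0, 0.19]]

```text
time_s: 2.52
position: [0.6587, -0.1505, 0.1428]
tcp_rot: [[0.224, 0.003, 0.974], [-0.974, -0.001, 0.224], [0.002, -1.0, 0.002]]
force: [0.4, -0.5, 0.4]
opening: 0.692
```

```bash
python3 - <<'E'
from h import *
np.set_printoptions(precision=4,suppress=True)
c=cap("wrist");save(c,"w2")
M=c["cam_to_world"];K=np.array(c["mtx"])
p=np.linalg.inv(M)@[.657,-.149,.088,1];q=K@p[:3]/p[2];print(q,p[2])
u,v=int(q[0]),int(q[1])
try: cellpose(c,.088,(u-60,max(v-60,0),u+60,v+50))
except Exception as e: print(e)
s=read_state();print(s["position"],s["tcp_rot"][:,0])
E
```

```text
[317.6557 226.9113   1.    ] 0.22496409162783698
top 96048 [ 0.64   -0.1495] ((0.6448301672935486, -0.1508171111345291), (0.056246235966682434, 0.09436867386102676), 12.897099494934082)
line [ 0.6568 -0.1457] yaw(deg of line, from +y ccw) 12.031114407188321 len,w [0.0526 0.0299]
[ 0.6592 -0.1504  0.1436] [ 0.2248 -0.9744  0.0025]
```

View pics/w2.png

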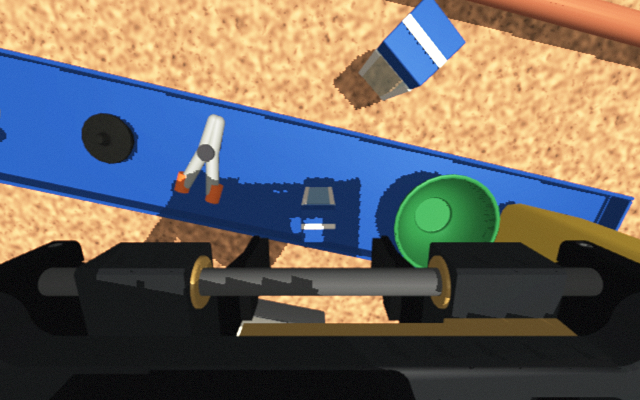

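Wrist view: the white line sits at (318,227), exactly where predicted and horizontal, so the jaws are aligned. The bowl edge at (395,220) stays about 20 mm clear of the finger. Descending and gripping.

play_rows:
  commands:
    - [[-0.002, 0.001, -0.03], [0, 0, 0]]
    - [[-0.002, 0.001, -0.06], [0, 0, 0]]
    - [[-0.002, 0.001, -0.078], [0, 0, 0]]
    - [[-0.002, 0.001, -0.078], [0, 0, 0]]
    - [[-0.002, 0.001, -0.078], [0, 0, 0]]

```text
time_s: 3.2
position: [0.6572, -0.1485, 0.0647]
tcp_rot: [[0.226, 0.003, 0.974], [-0.974, -0.001, 0.226], [0.002, -1.0, 0.002]]
force: [0.8, -0.3, 1.0]
opening: 0.69
```

play_rows:
  commands:
    - [[0, 0, 0], [0, 0, 0]]
    - [[0, 0, 0], [0, 0, 0]]
    - [[0, 0, 0], [0, 0, 0]]
    - [[0, 0, 0], [0, 0, 0]]
    - [[0, 0, 0], [0, 0, 0]]
    - [[0, 0, 0], [0, 0, 0]]
  gripper: 0.02

```text
time_s: 3.95
position: [0.656, -0.1481, 0.0632]
tcp_rot: [[0.226, 0.0, 0.974], [-0.974, -0.0, 0.226], [0.0, -1.0, 0.0]]
force: [0.0, -0.0, 0.1]
opening: 0.292
```

Opening is 25.4 mm against a cell width of 26 mm, so it's gripped. Lifting and carrying to above track_start.

play_rows:
  commands:
    - [[0, 0, 0.02], [0, 0, 0]]
    - [[0, 0, 0.06], [0, 0, 0]]
    - [[0, 0, 0.1], [0, 0, 0]]
    - [[-0.03, 0.01, 0.1], [0, 0, -0.08]]
    - [[-0.07, 0.02, 0.1], [0, 0, -0.15]]
    - [[-0.11, 0.035, 0.1], [0, 0, -0.22]]
    - [[-0.15, 0.045, 0.1], [0, 0, -0.226]]
    - [[-0.176, 0.045, 0.09], [0, 0, -0.226]]
    - [[-0.176, 0.045, 0.08], [0, 0, -0.226]]
    - [[-0.176, 0.045, 0.08], [0, 0, -0.226]]

```text
time_s: 5.2
position: [0.4812, -0.1035, 0.1434]
tcp_rot: [[0.001, 0.002, 1.0], [-1.0, -0.001, 0.001], [0.001, -1.0, 0.002]]
force: [0.1, 0.2, -0.4]
opening: 0.298
```

play_rows:
  commands:
    - [[0, 0, 0], [0, 0, 0]]
    - [[0, 0, 0], [0, 0, 0]]

```text
time_s: 5.45
position: [0.4811, -0.1033, 0.1434]
tcp_rot: [[0.002, 0.001, 1.0], [-1.0, -0.0, 0.002], [0.0, -1.0, 0.001]]
force: [-0.5, 0.5, -1.0]
opening: 0.298
```

```bash
python3 - <<'E'
from h import *
np.set_printoptions(precision=4,suppress=True)
s=read_state();print(s["position"],s["tcp_rot"][:,0],s["force"],s["opening"])
c=cap("wrist");save(c,"w3");pickle.dump(c,open("w3.pkl","wb"))
def yel(c,name):
    h=cv2.cvtColor(c["frame"],cv2.COLOR_RGB2HSV)
    m=((h[...,0]>20)&(h[...,0]<36)&(h[...,1]>130)&(h[...,2]>120))
    P=cloud(c);m&=(abs(P[...,2]-.054)<.015)&(abs(P[...,0]-.48)<.06)&(abs(P[...,1]+.06)<.12)
    v,u=np.nonzero(m);w=np.array([ray(c,a,b,.054)[:2] for a,b in zip(u,v)])
    for sgn in(-1,1):
        q=w[(w[:,0]-.4805)*sgn>0]
        if len(q)>5: a=np.polyfit(q[:,1],q[:,0],1);print(name,len(q),"x at y=-.10,-.02",np.polyval(a,[-.1,-.02]),q[:,1].min(),q[:,1].max())
yel(c,"wrist");yel(pickle.load(open("top.pkl","rb")),"top");yel(pickle.load(open("w1.pkl","rb")),"w1")
E
```

```text
[ 0.4811 -0.1033  0.1434] [ 0.0021 -1.      0.0005] [-0.4865  0.5185 -0.9604] 0.2980509180953128
wrist 23 x at y=-.10,-.02 [0.4711 0.495 ] -0.1287100059519911 -0.12416655253100481
wrist 708 x at y=-.10,-.02 [0.5009 0.5007] -0.13527139395572876 0.012652578320960922
top 69 x at y=-.10,-.02 [0.4615 0.4615] -0.1354101061189418 0.011662903513123433
top 67 x at y=-.10,-.02 [0.5007 0.5006] -0.1355455029205496 0.010470828046354876
w1 156 x at y=-.10,-.02 [0.467  0.4671] -0.1344553370054892 0.006941946789522091
w1 117 x at y=-.10,-.02 [0.501  0.5007] -0.1350821071852743 0.010802455164353325
```

View pics/w3.png

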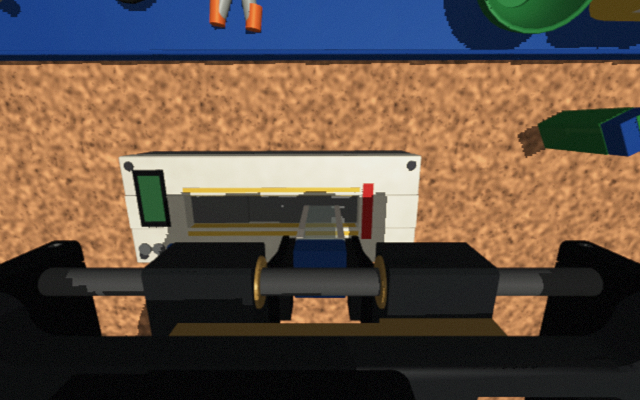

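The wrist view shows the cell held above the track near the red bar (367,210), bottom edge about (323,207), with yellow bars at rows 190 and 232. The cell-to-track x offset matters because clearance is only 1.5 mm, so I'm taking a close crop.

```bash
python3 - <<'E'
from h import *
np.set_printoptions(precision=2,suppress=True)
c=pickle.load(open("w3.pkl","rb"));M=c["cam_to_world"];K=np.array(c["mtx"])
def px(p): p=np.linalg.inv(M)@[*p,1];return (K@p[:3]/p[2])[:2]
for xc in(.480,.4811,.482,.483): print(xc,[px((xc+dx,-.1033+dy,z)) for dx,dy,z in((.013,-.013,.0844),(.013,.013,.0844),(.013,-.013,.1524),(.013,.013,.1524),(.013,0,.1684))])
f=c["frame"][180:275,270:380]
cv2.imwrite("pics/crop3.png",cv2.resize(f[:,:,::-1],None,fx=6,fy=6,interpolation=cv2.INTER_CUBIC))
E
```

```text
0.48 [array([337.45, 208.37]), array([302.91, 208.32]), array([344.66, 243.18]), array([295.96, 243.11]), array([320.36, 255.92])]
0.4811 [array([337.47, 206.97]), array([302.89, 206.91]), array([344.7 , 241.26]), array([295.92, 241.19]), array([320.37, 253.82])]
0.482 [array([337.49, 205.81]), array([302.87, 205.76]), array([344.75, 239.68]), array([295.89, 239.61]), array([320.37, 252.1 ])]
0.483 [array([337.52, 204.53]), array([302.86, 204.47]), array([344.79, 237.92]), array([295.85, 237.85]), array([320.37, 250.17])]
```

View pics/crop3.png

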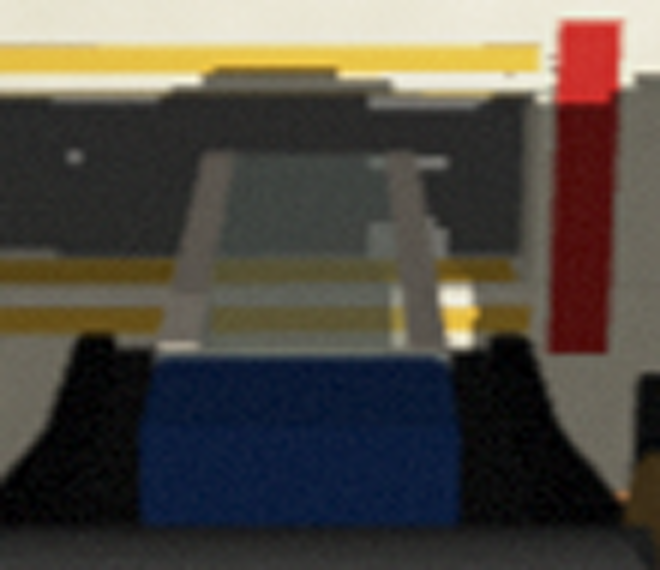

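Crop: the cell's bottom edge is at row 204.8 and the cap line at row 238.7, so the cell's x is about 0.4826. The track centre is 0.4811, so I shift x by -1.5 mm. Lowering to just above the tester top, then entering slowly.

play_rows:
  commands:
    - [[-0.0015, 0, -0.01], [0, 0, 0]]
    - [[-0.0015, 0, -0.02], [0, 0, 0]]
    - [[-0.0015, 0, -0.028], [0, 0, 0]]
    - [[-0.0015, 0, -0.028], [0, 0, 0]]
    - [[-0.0015, 0, -0.028], [0, 0, 0]]

```text
time_s: 6.12
position: [0.4786, -0.1031, 0.1151]
tcp_rot: [[0.002, 0.0, 1.0], [-1.0, 0.0, 0.002], [-0.0, -1.0, 0.0]]
force: [1.1, -0.5, -1.2]
opening: 0.299
```

play_rows:
  commands:
    - [[0, 0, -0.001], [0, 0, 0]]
    - [[0, 0, -0.002], [0, 0, 0]]
    - [[0, 0, -0.003], [0, 0, 0]]
    - [[0, 0, -0.003], [0, 0, 0]]

```text
time_s: 6.62
position: [0.4785, -0.103, 0.1121]
tcp_rot: [[0.002, 0.0, 1.0], [-1.0, -0.0, 0.002], [0.0, -1.0, 0.0]]
force: [0.1, -0.1, -0.3]
opening: 0.297
```

play_rows:
  commands:
    - [[0.001, 0, 0], [0, 0, 0]]
    - [[0.001, 0, -0.001], [0, 0, 0]]
    - [[0.001, 0, -0.002], [0, 0, 0]]
    - [[0.001, 0, -0.002], [0, 0, 0]]

```text
time_s: 7.12
position: [0.4794, -0.103, 0.11]
tcp_rot: [[0.002, -0.0, 1.0], [-1.0, 0.0, 0.002], [-0.0, -1.0, -0.0]]
force: [0.5, 0.3, -0.3]
opening: 0.297
```

play_rows:
  commands:
    - [[0, 0, -0.001], [0, 0, 0]]
    - [[0, 0, -0.002], [0, 0, 0]]
    - [[0, 0, -0.003], [0, 0, 0]]
    - [[0, 0, -0.003], [0, 0, 0]]

```text
time_s: 7.62
position: [0.4794, -0.103, 0.1071]
tcp_rot: [[0.002, -0.0, 1.0], [-1.0, 0.0, 0.002], [-0.0, -1.0, -0.0]]
force: [-1.5, -0.1, -1.4]
opening: 0.3
```

play_rows:
  commands:
    - [[0, 0, -0.002], [0, 0, 0]]
    - [[0, 0, -0.004], [0, 0, 0]]
    - [[0, 0, -0.0055], [0, 0, 0]]
    - [[0, 0, -0.0065], [0, 0, 0]]
    - [[0, 0, -0.0065], [0, 0, 0]]
    - [[0, 0, -0.0065], [0, 0, 0]]

```text
time_s: 8.38
position: [0.4795, -0.103, 0.1007]
tcp_rot: [[0.002, 0.0, 1.0], [-1.0, -0.0, 0.002], [0.0, -1.0, 0.0]]
force: [0.1, 0.3, -0.8]
opening: 0.301
```

```bash
python3 - <<'E'
from rig import *
s=read_state();print(s["position"],s["force"],s["moment"])
E
```

```text
[ 0.47951524 -0.10302842  0.10067049] [ 0.0595684   0.27371903 -0.82306415] [0.03704403 0.029056   0.02736667]
```

Now feeling for the floor in small steps.

play_rows:
  commands:
    - [[0, 0, -0.0005], [0, 0, 0]]
    - [[0, 0, -0.001], [0, 0, 0]]
    - [[0, 0, -0.001], [0, 0, 0]]

```text
time_s: 8.75
position: [0.4795, -0.103, 0.0996]
tcp_rot: [[0.002, -0.0, 1.0], [-1.0, 0.0, 0.002], [-0.0, -1.0, -0.0]]
force: [-1.0, 0.6, -1.6]
opening: 0.294
```

play_rows:
  commands:
    - [[0, 0, -0.0005], [0, 0, 0]]
    - [[0, 0, -0.0005], [0, 0, 0]]

```text
time_s: 9.0
position: [0.4795, -0.103, 0.0991]
tcp_rot: [[0.002, 0.0, 1.0], [-1.0, 0.0, 0.002], [-0.0, -1.0, 0.0]]
force: [0.4, 0.1, -2.7]
opening: 0.298
```

play_rows:
  commands:
    - [[0, 0, -0.0005], [0, 0, 0]]
    - [[0, 0, -0.0005], [0, 0, 0]]

```text
time_s: 9.25
position: [0.4796, -0.1031, 0.0991]
tcp_rot: [[0.002, 0.0, 1.0], [-1.0, -0.0, 0.002], [0.0, -1.0, 0.0]]
force: [-0.7, 0.0, 4.6]
opening: 0.296
```

The floor is felt at TCP z 0.0991 with about 5 N net. The already-saved depth images may narrow down where the seat is.

```bash
python3 - <<'E'
from h import *
np.set_printoptions(precision=1,suppress=True,linewidth=200)
for n in("top","w3"):
    c=pickle.load(open(n+".pkl","rb"));P=cloud(c);g=cv2.cvtColor(c["frame"],cv2.COLOR_RGB2GRAY)
    m=(abs(P[...,0]-.481)<.010)&(P[...,2]<.05)&(P[...,2]>.025)
    y=P[...,1]+.0624;print(n)
    for a in np.arange(-.076,.08,.004):
        k=m&(y>=a)&(y<a+.004)
        if k.sum(): print(f"{a*1e3+2:.0f}:{np.median(P[k][:,2])*1e3:.1f}/{np.median(g[k]):.0f}({k.sum()})",end="  ")
    print()
E
```

```text
top
-74:43.4/113(19)  -70:40.8/146(18)  -66:39.7/150(18)  -62:39.5/149(18)  -58:40.7/149(18)  -54:41.1/150(18)  -50:40.2/150(19)  -46:40.3/150(17)  -42:41.0/150(17)  -38:40.9/150(18)  -34:40.5/150(19)  -30:40.6/149(20)  -26:40.3/150(19)  -22:40.8/150(20)  -18:40.5/150(20)  -14:40.5/150(20)  -10:40.3/149(20)  -6:40.7/150(11)  -2:36.3/143(25)  2:35.2/146(14)  6:36.3/146(13)  10:36.0/145(18)  14:35.8/145(18)  18:35.1/145(19)  22:35.7/146(20)  26:40.7/148(19)  30:40.9/148(16)  34:40.1/148(15)  38:40.4/148(20)  42:40.3/148(20)  46:40.8/147(20)  50:40.6/148(20)  54:40.8/147(20)  58:40.6/147(19)  62:40.4/147(20)  66:40.5/146(13)  70:40.7/146(15)  74:40.8/156(18)  
w3
-74:39.5/47(73)  -70:39.3/41(98)  -66:39.0/41(93)  -62:39.2/42(90)  -58:39.1/45(59)  -54:39.0/42(31)  -50:39.0/42(45)  -46:39.1/42(35)  -42:39.0/42(36)  -38:39.1/42(45)  -34:38.9/42(36)  -30:39.2/42(40)  -26:39.2/42(36)  -22:39.3/42(86)  -18:39.2/41(101)  -14:39.2/42(89)  -10:39.3/41(101)  -6:39.3/42(89)  -2:34.5/42(75)  2:34.2/41(90)  6:34.2/41(87)  10:34.2/41(92)  14:34.1/42(89)  18:34.2/41(89)  22:34.0/41(90)  26:38.0/40(119)  30:39.0/41(90)  34:39.3/41(96)  38:39.1/41(92)  42:39.1/41(89)  46:39.1/41(96)  50:39.1/41(90)  54:39.3/41(97)  58:39.2/41(88)  62:39.2/41(90)  66:39.0/41(93)  70:39.2/41(97)  74:39.6/43(119)  78:44.2/82(95)
```

The depth shows the pocket at tester y of about -4 to +24 mm, so its centre is near +10 (world y about -0.052). I'll use that as a guide and confirm by feel: slide gently with light downward contact, then slow down before the pocket.

play_rows:
  commands:
    - [[0, 0.001, 0], [0, 0, 0]]
    - [[0, 0.003, 0], [0, 0, 0]]
    - [[0, 0.005, 0], [0, 0, 0]]
    - [[0, 0.007, 0], [0, 0, 0]]
    - [[0, 0.009, 0], [0, 0, 0]]
    - [[0, 0.011, 0], [0, 0, 0]]
    - [[0, 0.013, 0], [0, 0, 0]]
    - [[0, 0.015, 0], [0, 0, 0]]

```text
time_s: 10.25
position: [0.4809, -0.0888, 0.0991]
tcp_rot: [[0.002, 0.003, 1.0], [-1.0, -0.002, 0.002], [0.002, -1.0, 0.003]]
force: [0.4, -4.2, 5.0]
opening: 0.294
```

```bash
python3 - <<'E'
from rig import *
s=read_state();print(s["position"],s["force"],s["moment"],s["opening"])
E
```

```text
[ 0.48092466 -0.08884694  0.0990833 ] [ 0.35760064 -4.22542543  4.97443474] [-0.91565699  0.01283799  0.03881023] 0.2939958583100007
```

play_rows:
  commands:
    - [[0, 0.002, 0], [0, 0, 0]]
    - [[0, 0.004, 0], [0, 0, 0]]
    - [[0, 0.006, 0], [0, 0, 0]]
    - [[0, 0.008, 0], [0, 0, 0]]
    - [[0, 0.01, 0], [0, 0, 0]]
    - [[0, 0.012, 0], [0, 0, 0]]
    - [[0, 0.014, 0], [0, 0, 0]]
    - [[0, 0.016, 0], [0, 0, 0]]
    - [[0, 0.018, 0], [0, 0, 0]]
    - [[0, 0.02, 0], [0, 0, 0]]

```text
time_s: 11.5
position: [0.4804, -0.0684, 0.0989]
tcp_rot: [[0.002, 0.002, 1.0], [-1.0, -0.001, 0.002], [0.001, -1.0, 0.002]]
force: [-0.7, -4.2, 4.8]
opening: 0.302
```

play_rows:
  commands:
    - [[0, 0.0015, 0], [0, 0, 0]]
    - [[0, 0.003, 0], [0, 0, 0]]
    - [[0, 0.0045, 0], [0, 0, 0]]
    - [[0, 0.006, 0], [0, 0, 0]]

```text
time_s: 12.0
position: [0.48, -0.0622, 0.0988]
tcp_rot: [[0.002, 0.001, 1.0], [-1.0, -0.001, 0.002], [0.001, -1.0, 0.001]]
force: [0.7, -3.6, 4.4]
opening: 0.296
```

play_rows:
  commands:
    - [[0, 0.001, 0], [0, 0, 0]]
    - [[0, 0.002, 0], [0, 0, 0]]
    - [[0, 0.003, 0], [0, 0, 0]]
    - [[0, 0.004, 0], [0, 0, 0]]
    - [[0, 0.005, 0], [0, 0, 0]]

```text
time_s: 12.62
position: [0.4797, -0.0571, 0.0987]
tcp_rot: [[0.002, 0.001, 1.0], [-1.0, -0.0, 0.002], [0.0, -1.0, 0.001]]
force: [0.5, -3.9, 5.4]
opening: 0.299
```

play_rows:
  commands:
    - [[0, 0.0005, 0], [0, 0, 0]]
    - [[0, 0.001, 0], [0, 0, 0]]

```text
time_s: 12.88
position: [0.4796, -0.0561, 0.0987]
tcp_rot: [[0.002, 0.0, 1.0], [-1.0, -0.0, 0.002], [0.0, -1.0, 0.0]]
force: [-0.2, -4.3, 4.7]
opening: 0.294
```

play_rows:
  commands:
    - [[0, 0.0005, 0], [0, 0, 0]]
    - [[0, 0.001, 0], [0, 0, 0]]

```text
time_s: 13.12
position: [0.4796, -0.0551, 0.0987]
tcp_rot: [[0.002, 0.0, 1.0], [-1.0, -0.0, 0.002], [0.0, -1.0, 0.0]]
force: [0.4, -5.6, 4.5]
opening: 0.298
```

play_rows:
  commands:
    - [[0, 0.0005, 0], [0, 0, 0]]
    - [[0, 0.001, 0], [0, 0, 0]]

```text
time_s: 13.38
position: [0.4795, -0.054, 0.0986]
tcp_rot: [[0.002, 0.0, 1.0], [-1.0, -0.0, 0.002], [0.0, -1.0, 0.0]]
force: [-0.2, -4.1, 4.0]
opening: 0.298
```

```bash
python3 - <<'E'
from rig import *
s=read_state();print(s["position"],s["force"],s["moment"],s["opening"])
E
```

```text
[ 0.47951595 -0.05399817  0.09864806] [-0.24622153 -4.05597155  4.00475656] [-1.02614056 -0.02113168 -0.04012844] 0.29798694830291317
```

play_rows:
  commands:
    - [[0, 0.0005, 0], [0, 0, 0]]
    - [[0, 0.001, 0], [0, 0, 0]]

```text
time_s: 13.62
position: [0.4794, -0.0529, 0.0986]
tcp_rot: [[0.002, -0.0, 1.0], [-1.0, 0.0, 0.002], [-0.0, -1.0, -0.0]]
force: [0.7, -3.9, 4.5]
opening: 0.294
```

play_rows:
  commands:
    - [[0, 0.0005, 0], [0, 0, 0]]

```text
time_s: 13.75
position: [0.4793, -0.0523, 0.0985]
tcp_rot: [[0.002, -0.0, 1.0], [-1.0, 0.0, 0.002], [-0.0, -1.0, -0.0]]
force: [0.3, -2.5, 2.5]
opening: 0.299
```

play_rows:
  commands:
    - [[0, 0.0005, 0], [0, 0, 0]]

```text
time_s: 13.88
position: [0.4783, -0.0509, 0.098]
tcp_rot: [[0.001, -0.003, 1.0], [-1.0, 0.002, 0.001], [-0.002, -1.0, -0.003]]
force: [1.0, 0.0, -1.1]
opening: 0.295
```

play_rows:
  commands:
    - [[0, 0.0003, 0], [0, 0, 0]]

```text
time_s: 14.0
position: [0.4783, -0.0507, 0.0979]
tcp_rot: [[0.001, -0.003, 1.0], [-1.0, 0.002, 0.001], [-0.002, -1.0, -0.003]]
force: [-0.5, -0.9, -1.3]
opening: 0.295
```

The drop was felt at y ≈ -0.051: both vertical force and drag fell to the free-hanging values. This agrees with the depth estimate. Pressing home.

play_rows:
  commands:
    - [[0, 0, -0.0005], [0, 0, 0]]
    - [[0, 0, -0.001], [0, 0, 0]]

```text
time_s: 14.25
position: [0.4787, -0.0512, 0.0972]
tcp_rot: [[0.002, -0.002, 1.0], [-1.0, 0.001, 0.002], [-0.001, -1.0, -0.002]]
force: [-0.7, -0.0, -0.9]
opening: 0.301
```

play_rows:
  commands:
    - [[0, 0, -0.0005], [0, 0, 0]]
    - [[0, 0, -0.001], [0, 0, 0]]

```text
time_s: 14.5
position: [0.4793, -0.0517, 0.0966]
tcp_rot: [[0.002, -0.0, 1.0], [-1.0, 0.0, 0.002], [-0.0, -1.0, -0.0]]
force: [0.4, 0.0, -1.1]
opening: 0.295
```

play_rows:
  commands:
    - [[0, 0.0005, -0.0005], [0, 0, 0]]
    - [[0, 0.0008, -0.001], [0, 0, 0]]

```text
time_s: 14.75
position: [0.4795, -0.0509, 0.0956]
tcp_rot: [[0.002, -0.0, 1.0], [-1.0, 0.0, 0.002], [-0.0, -1.0, -0.0]]
force: [-0.5, 0.4, -1.0]
opening: 0.298
```

play_rows:
  commands:
    - [[0, 0, -0.0005], [0, 0, 0]]
    - [[0, 0, -0.0008], [0, 0, 0]]

```text
time_s: 15.0
position: [0.4795, -0.0509, 0.0948]
tcp_rot: [[0.002, -0.0, 1.0], [-1.0, 0.0, 0.002], [-0.0, -1.0, -0.0]]
force: [0.3, -0.4, -2.0]
opening: 0.293
```

play_rows:
  commands:
    - [[0, 0, -0.0004], [0, 0, 0]]
    - [[0, 0, -0.0007], [0, 0, 0]]

```text
time_s: 15.25
position: [0.4795, -0.0509, 0.0941]
tcp_rot: [[0.002, 0.0, 1.0], [-1.0, 0.0, 0.002], [-0.0, -1.0, 0.0]]
force: [0.9, 0.4, 0.0]
opening: 0.298
```

play_rows:
  commands:
    - [[0, 0, -0.0003], [0, 0, 0]]
    - [[0, 0, -0.0003], [0, 0, 0]]

```text
time_s: 15.5
position: [0.4796, -0.051, 0.0941]
tcp_rot: [[0.002, 0.0, 1.0], [-1.0, -0.0, 0.002], [0.0, -1.0, 0.0]]
force: [-0.7, -0.1, 1.6]
opening: 0.298
```

The bottom is met at z 0.0941, exactly 5.0 mm below the floor. A short press of about 5 N, then release and retreat.

play_rows:
  commands:
    - [[0, 0, -0.0003], [0, 0, 0]]
    - [[0, 0, -0.0003], [0, 0, 0]]
    - [[0, 0, -0.0003], [0, 0, 0]]

```text
time_s: 15.88
position: [0.4796, -0.051, 0.0941]
tcp_rot: [[0.002, 0.0, 1.0], [-1.0, -0.0, 0.002], [0.0, -1.0, 0.0]]
force: [-1.0, 0.8, 4.6]
opening: 0.297
```

play_rows:
  commands:
    - [[0, 0, 0.0003], [0, 0, 0]]
    - [[0, 0, 0.0003], [0, 0, 0]]
    - [[0, 0, 0.0003], [0, 0, 0]]
    - [[0, 0, 0.0003], [0, 0, 0]]
    - [[0, 0, 0.0003], [0, 0, 0]]
  gripper: 0.06

```text
time_s: 16.5
position: [0.4795, -0.0509, 0.0938]
tcp_rot: [[0.002, -0.0, 1.0], [-1.0, 0.0, 0.002], [-0.0, -1.0, -0.0]]
force: [-0.6, 0.1, 0.8]
opening: 0.677
```

play_rows:
  commands:
    - [[0, 0, 0.01], [0, 0, 0]]
    - [[0, 0, 0.03], [0, 0, 0]]
    - [[0, 0, 0.06], [0, 0, 0]]
    - [[0, 0, 0.1], [0, 0, 0]]
    - [[0, 0, 0.15], [0, 0, 0]]
    - [[-0.02, 0, 0.18], [0, 0, 0]]
    - [[-0.05, 0, 0.18], [0, 0, 0]]
    - [[-0.05, 0, 0.18], [0, 0, 0]]
    - [[-0.05, 0, 0.18], [0, 0, 0]]

```text
time_s: 17.62
position: [0.4302, -0.0511, 0.2743]
tcp_rot: [[0.002, 0.002, 1.0], [-1.0, -0.0, 0.002], [0.0, -1.0, 0.002]]
force: [-0.4, 0.0, 0.7]
opening: 0.691
```

```bash
python3 - <<'E'
from h import *
np.set_printoptions(precision=4,suppress=True)
c=cap("wrist");s=cap("side")
M=c["cam_to_world"];K=np.array(c["mtx"])
p=np.linalg.inv(M)@[.481,-.051,.119,1];q=K@p[:3]/p[2];u,v=q[:2].astype(int);print(u,v)
P=cloud(c);Q=P[max(v-40,0):v+35,u-40:u+40].reshape(-1,3);k=(Q[:,2]>.11)&(Q[:,2]<.13);print(k.sum(),np.median(Q[k][:,2]),Q[k].mean(0),cv2.minAreaRect(Q[k][:,:2].astype(np.float32)))
a=c["frame"][max(v-70,0):v+70,u-95:u+95];M2=np.array(s["cam_to_world"])
b=s["frame"][130:235,300:440]
im=np.hstack([cv2.resize(x,(400,300),interpolation=cv2.INTER_CUBIC) for x in(a,b)]);cv2.imwrite("pics/end.png",im[:,:,::-1]);print(read_state()["position"],read_state()["time_s"])
E
```

```text
320 146
647 0.11817833476934564 [ 0.4808 -0.051   0.1182] ((0.48066431283950806, -0.0509626530110836), (0.025556718930602074, 0.02504783309996128), 0.040934059768915176)
[ 0.4304 -0.0511  0.2739] 17.725
```

View pics/end.png

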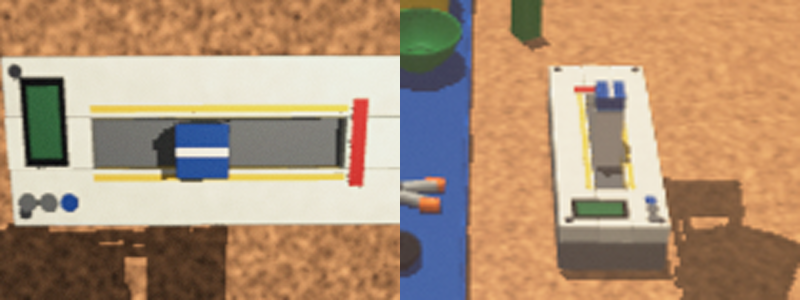

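The end view (left half, cap at (202,152)) shows the cell upright in the track with its white line along the track, so the clear faces look at the yellow bars. The cap top is at 0.118 m, against 0.119 m expected when fully home. Handing in.

```bash
python3 -c "
from rig import *
print(hand_in())"
```

```text
the job is handed in; nothing more can be done
None
```

The sample cell is in its seat in the water tester, pressed fully home and released, and the job is handed in after 17.7 s of the 72 s allowed.

- **Picking and placing:** I took the smaller blue-capped cell from the tray by its frosted faces. I stood it in the track about 41 mm from the tester's centre on the red side, within the 15 mm allowed.
- **Sliding and seating:** It slid with about 5 N down and 4 N of drag until it dropped at world y ≈ -0.051. It bottomed out 5.0 mm below the track floor, and I gave it a final press of about 5 N. The largest force I read between cell and tester was about 7 N.
- **Guide for the search:** The depth images showed the pocket near that spot, so I knew where to slow down. The drop itself was confirmed by feel.
- **Last checks:** The cell is upright at (0.481, -0.051), with its clear faces towards the light bars. The cap top measured 0.118 m against 0.119 m expected, within the cameras' accuracy. The gripper was open and well clear.
- **Not fully checked:** The final pictures showed only part of the tray (the bowl and clamp looked in place), so I did not re-measure the other items. My readings came only at the end of each move, so a brief force peak in between would not have shown.
- **Disagreement:** The measured sideways (x) position wandered 1 to 2 mm from what I commanded; I corrected for it before lowering the cell into the track.

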